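Set up the seal press: guard off, carriage wound to the stop

ROBOT

A 6-joint arm with a two-finger parallel gripper is mounted at the origin on the work surface. World frame = base frame: x ahead of the robot, y to its left, z up, the work surface at z = 0. Lengths are in m, angles in rad, forces in N, time in s.
With the tool pointing down it reaches from about 0.2 to 0.875 m from the base axis. Payload 3.4 kg.
Tool frame: the origin (TCP) lies at the very end of the fingers, on their centre line; the grasp point (between the pads) lies 19 mm behind it; z points along the fingers, x is the direction in which the jaws open and shut, and the axes are right-handed (so a half turn about z gives the same grasp; the last joint's range is limited). The gripper opens to 94 mm and grips with 3 to 60 N. Pads are 16 mm wide; open, the fingers measure 119 mm over their backs; the gripper's body (75 mm by 177 mm) begins 78 mm behind the grasp point.
Start: joints at [-1.236, 0.276, 1.505, -0, 1.361, -0.121], TCP at [0.253, -0.516, 0.205] pointing down, gripper open.
Joint ranges: [-2.89, 2.89], [-0.75, 2.08], [0.22, 2.7], [-1.18, 4.32], [0.11, 2.71], [-2.7, 2.7]. Speed limits (rad/s): [2.57, 2.57, 3.14, 3.14, 3.14, 3.14].

INTERFACE

Orientations are given as a unit quaternion [w, x, y, z].
In Python, from cell import arm, viewer, spotter gives the robot as it stands. Calls block until the motion is done:
- arm.move_ptp(position, orientation): joint-space move of the TCP to a pose.
- arm.servo_line(position, vel=0.15, rotation=None, stop_force=None): straight line of the TCP; rotation=None keeps the orientation; vel is the mean speed in m/s. With stop_force (N) it stops when the force on the tool has changed by that much, and returns True; else False.
- arm.set_joints(angles): joint-space move.
- arm.gripper_open() and arm.grab(f_grip=None): open the fingers fully, or close them until they stop; f_grip is the grip in N (None keeps the last).
- arm.wait(seconds).
- arm.solve_ik(position, orientation): joint angles nearest the present ones, or None.
- viewer.read_camera(name): name is "scene" or "top" or "wrist"; returns a dict with "img" (420x560x3 uint8, blue, green, red), "mtx" (3x3 intrinsics, pixels), "R" (3x3) and "t" (3): a world point X has camera coordinates R X + t. Camera axes: x right, y down, z forward; pixel columns grow to the right and rows downward; lengths in m; the calibration is good to about 2 mm. A picture is of the moment at which its call begins. There is no depth.
A pose or a line that the arm cannot do raises arm.MotionError and nothing moves.
- arm.finish_job(): hands the job in, once; it reports no verdict.
Trained networks look in a picture, given as the dict that the camera call returned (one of the last four; its "shot" number tells which), for a name from the list of things; names that differ only in an ending like _2 or _b are one class to them, and where a whole thing is asked for, a point or a joint stands for the part that bears it (a point fixed in the world has none). Each returns a list of dicts, best first, with "conf" (0 to 1); they miss things now and then, are a little off and sometimes report something else, mostly with a low value. They report only what shows in the picture. A call takes as long as a camera call. They do not tell look-alikes from the thing itself.
- spotter.outline_of(picture, name): "pixels" (420x560 bool, what is visible of it) and "centre" ([column, row] in pixels, amid what is visible of it).
Readings, each from a call of its own:
- arm.read_clock(): time.
- arm.read_qpos(): joint angles.
- arm.read_qvel(): joint speeds.
- arm.read_effort(): joint torques, N m.
- arm.read_tool_pos(): TCP position.
- arm.read_tool_rot(): TCP orientation.
- arm.read_force(): force on the tool from outside, world axes, zero at the start.
- arm.read_wrist_torque(): the same for the moment, N m.
- arm.read_grip_width(): finger opening in m.
Only numpy, scipy, OpenCV 4.12 (cv2) and the standard library are available. Lean on these libraries where they do the work, as an engineer would, in place of code of your own. Each camera call takes 0.05 s, during which the arm holds its last target.

TASK

Squeeze the spring tab of the snap-fit guard on the seal press, lift the guard off and set it down (do not drop it) standing upright in the empty large bay of the parts tray. Then wind the press's handwheel until the carriage's nose touches the stop; move the carriage by the handwheel only and do not shove the clamped stop along. Leave everything else on the bench as it stands.

Things in the scene. Friction and masses are not known exactly. Their poses are not given: they have to be found in the camera images.
- press: fixed seal press. A bed 110 mm wide (its x), 440 mm long (its y) with its top face 50 mm above the bench, where a 24 mm wide, 10 mm high way runs along the middle; feet reach 65 mm from the centre line. At the +y end a gearbox 100 x 110 x 42 mm on the bed carries the handwheel. Origin on the bench under the bed's centre, z up. It is turned up to 0.35 rad either way on the bench
- carriage (a joint): position of the carriage along the bed in m: it grows towards the stop (the press's -y). Coupled to the handwheel: 80 mm per turn (0.0127 m per rad). Carriage: grey block 60 mm wide, 46 mm long, top 52 mm above the bed, with a round nose in front. It cannot well be pushed by hand, only wound
- wheel (a joint): angle of the handwheel in rad; grows as it is wound clockwise seen from above, which sends the carriage towards the stop. It has friction (about 0.15 to 0.2 N m, some 4 to 5 N at the grip) and stays where it is left
- wheel_hub (a point): centre of the handwheel's hub, on its vertical axis, top of the hub. The wheel is a dark disc 110 mm across, 12 mm thick, its upper face 4 mm below this point
- grip_mid (a point): middle of the handwheel's upright black grip, a sleeve 18 to 20 mm in diameter and 46 mm high that spins freely on its own pin, 42 mm from the wheel's axis; this point is half-way up, 23 mm below its top, 22 mm above the hub's top
- carriage_nose (a point): centre of the front of the carriage's nose (16 mm in diameter), 86 mm above the bench; it meets the stop's face at the same height
- stop_face (a point): centre of the stop's contact face (16 mm in diameter) which the carriage's nose must touch. The stop is a steel block 50 mm wide, 38 mm long with a black clamp knob on top, top 64 mm above the bed, clamped on the way: it slips along only if pushed with more than about 60 N (some 22 N at the grip). Its place along the bed varies; distance from nose to face is 90 to 180 mm at the start
- guard_mid (a point): centre of the snap-fit guard, half-way up: a grey inverted-U cover, 60 mm wide (its x), 64 mm long (its y), 72 mm high, walls 4 mm, open at both ends, about 0.12 kg, with feet on the bed between carriage and stop, so that the carriage cannot pass. Axes parallel to those of the press at the start, z up
- tab_pad (a point): centre of the outer face of the thumb pad (24 x 24 mm) of the guard's spring tab, on the guard's +x side, 34 mm from its middle plane, 46 mm above its foot; the plain wall opposite is 30 mm from the middle: 64 mm over both. Pushed in 3 mm (12 N), its barb leaves a catch on the bed (15 mm high, out to 46 mm from the middle) and the guard lifts straight up; unpressed, it holds the guard down
- tab (a joint): angle of the spring tab in rad: 0 at rest, about 0.12 or more frees the barb, 0.16 fully pressed; springs back by itself
- tray: fixed aluminium parts tray, 200 mm (its x) x 130 mm (its y), rim 22 mm high, walls 4 mm, floor 5 mm above the bench; a divider at x = -35 mm, 21 mm high, makes a small and a large bay. Origin on the bench under its centre
- tray_bay (a point): centre of the floor of the tray's large bay (129 x 122 mm inside), where the guard is to stand; its axes are the tray's
- bearing: loose steel ball bearing, 42 mm across, 14 mm high, in the tray's small bay; origin under its centre
- screwdriver: screwdriver 180 mm long with a black handle, lying in front of the press; origin under its middle
- wrench: steel wrench 150 mm long lying behind the press; origin under its middle
- grease_tin: plain metal tin, 56 mm across and 50 mm high, behind the press; origin under its centre
- cleaner: white bottle, 66 mm across and 150 mm high, behind the press; origin under its centre
- drum: upright stainless drum, 104 mm across and 186 mm high, right rear; origin under its centre
- mug: mug, 80 mm across and 90 mm high, on the left; origin under its centre
- fan_motor: dark steel motor can, 68 mm across and 60 mm high, on the left; origin under its centre
There are look-alikes about, which are no part of the job. What is shaped like the part that bears guard_mid but pink is not meant.

How it is judged:
On the way, in this order (a step that is already met when the one before it is completed fails the run):
1. the guard is off the press, lifted 40 mm or more above its seat (z of guard_mid in the frame of press above 0.126 m), for 0.1 s.
2. the guard stands upright in the tray's large bay, let go and at rest (x of guard_mid in the frame of tray_bay between -0.045 and 0.045 m and y of guard_mid in the frame of tray_bay between -0.045 and 0.045 m and z of guard_mid in the frame of tray_bay between 0.031 and 0.041 m and angle between guard_mid's own z axis and vertical below 0.08 rad and contact force between the fingers and guard below 0.05 N and linear speed of guard below 0.02 m/s), for 0.2 s.
3. the carriage's nose touches the stop (distance between carriage_nose and stop_face below 0.002 m), for 0.2 s.
At the end, for the whole second after the job is handed in: The guard stands upright (within 0.08 rad) on the floor of the tray's large bay, its centre within 45 mm of the bay's centre along and across, let go and at rest; the carriage's nose is within 2 mm of the stop's face and at rest; the stop is within 5 mm of where it was (all of step 2 and distance between carriage_nose and stop_face below 0.002 m and distance of stop_face from where it was at the start of the episode below 0.005 m and velocity of joint carriage between -0.002 and 0.002 m/s); the robot touches nothing.
It fails at once if the clamped stop is shoved along by more than 5 mm (distance of stop_face from where it was at the start of the episode above 0.005 m).
It fails at once if the carriage is pushed directly instead of wound (contact force between any of the arm, the fingers and carriage above 4 N or contact force between guard and carriage above 15 N).
It fails at once if the guard is pulled upward against its barb with the tab not pressed (z of guard_mid in the frame of press between 0.0915 and 0.094 m and horizontal distance between guard_mid and press below 0.06 m and value of joint tab below 0.06 rad).
It fails at once if the guard is dropped or thrown (linear speed of guard above 0.6 m/s and contact force between the fingers and guard below 0.05 N).
It fails at once if a bystander is moved by more than 25 mm or tipped over (distance of any of bearing, screwdriver, wrench, grease_tin, cleaner, drum, mug, fan_motor from where it was at the start of the episode above 0.025 m or angle between any of cleaner, drum, mug, fan_motor, grease_tin's own z axis and vertical above 0.5 rad).
It also fails if it takes over 67 s, if anything falls off the work surface, if the arm or the gripper's body presses on something with over 40 N, if the wrist force passes 120 N, or if a joint passes its speed limit or range.

## Working session

There is one attempt and no reset: what is moved stays moved. The work goes in short steps, each a Python script; the robot and the scene stay as the last script left them, time stands still between calls to the robot, and variables do not carry over. Pictures are saved under pics/ and viewed, and the job is handed in when it is done.

```bash
ls; mkdir -p pics
python3 - <<'E'
from cell import arm, viewer, spotter
import cv2
for n in ["scene","top","wrist"]:
    p=viewer.read_camera(n); cv2.imwrite(f"pics/a_{n}.png",p["img"])
    print(n,p["mtx"].tolist(),p["R"].round(3).tolist(),p["t"].round(3).tolist(),p["shot"])
print(arm.read_clock(),arm.read_tool_rot(),arm.read_grip_width())
E
```

```text
pics
scene [[495.643069699959, 0.0, 270.01863305286986], [0.0, 495.643069699959, 203.52525786288373], [0.0, 0.0, 1.0]] [[-0.611, 0.791, -0.002], [0.622, 0.479, -0.62], [-0.489, -0.38, -0.785]] [0.278, -0.28, 1.662] 1
top [[496.17412990545637, 0.0, 284.9251065667285], [0.0, 496.17412990545637, 206.00178421465512], [0.0, 0.0, 1.0]] [[0.001, -1.0, -0.002], [-0.996, -0.001, -0.09], [0.09, 0.002, -0.996]] [0.055, 0.549, 1.336] 2
wrist [[328.0697202036729, 0.0, 274.6962443048878], [0.0, 328.0697202036729, 208.81374005231356], [0.0, 0.0, 1.0]] [[0.44, -0.898, -0.003], [-0.874, -0.43, 0.226], [-0.204, -0.097, -0.974]] [-0.573, -0.023, 0.391] 3
0.15 [-4.21766265e-04  8.48576827e-01 -5.29071722e-01 -5.50309285e-04] 0.0940755769454542
```

View pics/a_scene.png

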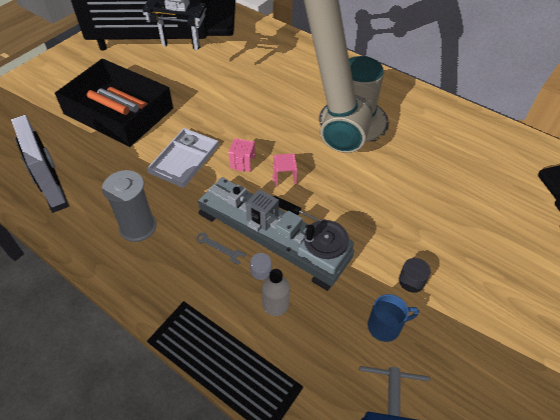

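View pics/a_top.png

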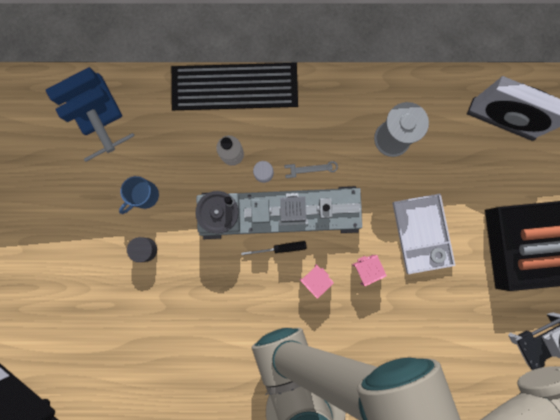

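View pics/a_wrist.png

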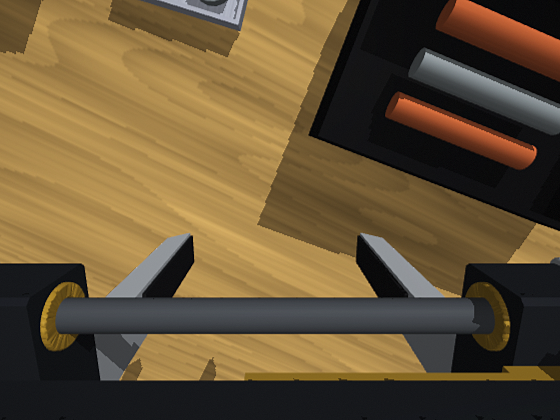

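The press runs from (197,213) to (362,209) in the top view, with the wheel at left (217,212) and the stop at right (326,209). The guard candidates are the grey one at (292,209) and two pink ones at (317,281) and (370,270). The grey one stands on the bed between carriage and stop, so it is the one meant; the pink ones are decoys. Next I'll enlarge it and measure.

```bash
cat > h.py <<'E'
from cell import arm, viewer, spotter
import cv2, numpy as np
def proj(p,X):
    c=p["R"]@np.asarray(X,float)+p["t"]; u=p["mtx"]@c; return u[:2]/u[2]
def ray(p,uv,z):
    d=p["R"].T@np.linalg.inv(p["mtx"])@np.array([uv[0],uv[1],1.]); o=-p["R"].T@p["t"]
    return o+d*(z-o[2])/d[2]
E
python3 - <<'E'
from h import *
p=viewer.read_camera("top"); q=viewer.read_camera("scene")
for n,z in [("press",.03),("tray",.011),("guard_mid",.122),("carriage",.102),("wheel_hub",.093),("stop_face",.1),("grip_mid",.12),("tab_pad",.1),("bearing",.014)]:
    for nm,c in (("top",p),("scene",q)):
        try:
            for d in spotter.outline_of(c,n)[:3]:
                ys,xs=np.nonzero(d["pixels"])
                print(n,nm,round(d["conf"],2),np.round(d["centre"],1),len(xs),(xs.min(),xs.max(),ys.min(),ys.max()),ray(c,d["centre"],z).round(3))
        except Exception as e: print(n,e)
i=p["img"][170:270,180:380]; i=cv2.resize(i,None,fx=4,fy=4,interpolation=cv2.INTER_CUBIC); cv2.imwrite("pics/c_top.png",i)
i=q["img"][170:290,190:360]; i=cv2.resize(i,None,fx=4.6,fy=4.6,interpolation=cv2.INTER_CUBIC); cv2.imwrite("pics/c_scene.png",i)
E
```

```text
press top 0.71 [269.1 211. ] 6478 (np.int64(194), np.int64(361), np.int64(187), np.int64(239)) [0.535 0.099 0.03 ]
press scene 0.84 [291.8 231.1] 6366 (np.int64(200), np.int64(353), np.int64(178), np.int64(288)) [0.51  0.118 0.03 ]
press scene 0.43 [180.4 157.6] 2088 (np.int64(150), np.int64(217), np.int64(130), np.int64(186)) [ 0.496 -0.314  0.03 ]
tray top 0.7 [422.1 233.1] 3541 (np.int64(392), np.int64(454), np.int64(194), np.int64(273)) [ 0.475 -0.322  0.011]
tray top 0.18 [140.2 195.8] 1008 (np.int64(120), np.int64(156), np.int64(177), np.int64(213)) [0.578 0.457 0.011]
tray scene 0.93 [185.5 159.3] 2162 (np.int64(148), np.int64(218), np.int64(129), np.int64(185)) [ 0.481 -0.311  0.011]
tray scene 0.23 [253.6 217.4] 78 (np.int64(252), np.int64(259), np.int64(209), np.int64(221)) [ 0.527 -0.003  0.011]
guard_mid top 0.93 [314.5 278.8] 604 (np.int64(301), np.int64(331), np.int64(266), np.int64(298)) [ 0.356 -0.019  0.122]
guard_mid top 0.8 [292.4 210.7] 633 (np.int64(280), np.int64(305), np.int64(196), np.int64(222)) [0.528 0.036 0.122]
guard_mid top 0.57 [368.6 269.1] 551 (np.int
[... 1766 characters left out ...]
e 0.6 [310.5 234.2] 103 (np.int64(306), np.int64(314), np.int64(225), np.int64(239)) [0.542 0.195 0.12 ]
tab_pad top 0.55 [360.2 259.1] 16 (np.int64(359), np.int64(365), np.int64(258), np.int64(261)) [ 0.405 -0.138  0.1  ]
tab_pad scene 0.73 [188.4 140.3] 113 (np.int64(182), np.int64(194), np.int64(135), np.int64(145)) [ 0.473 -0.289  0.1  ]
tab_pad scene 0.56 [256.9 215.2] 101 (np.int64(252), np.int64(260), np.int64(209), np.int64(223)) [0.566 0.043 0.1  ]
bearing top 0.7 [438.5 257.9] 176 (np.int64(430), np.int64(445), np.int64(249), np.int64(263)) [ 0.408 -0.365  0.014]
bearing scene 0.61 [186.6 140.9] 117 (np.int64(182), np.int64(194), np.int64(135), np.int64(145)) [ 0.422 -0.362  0.014]
```

View pics/c_top.png

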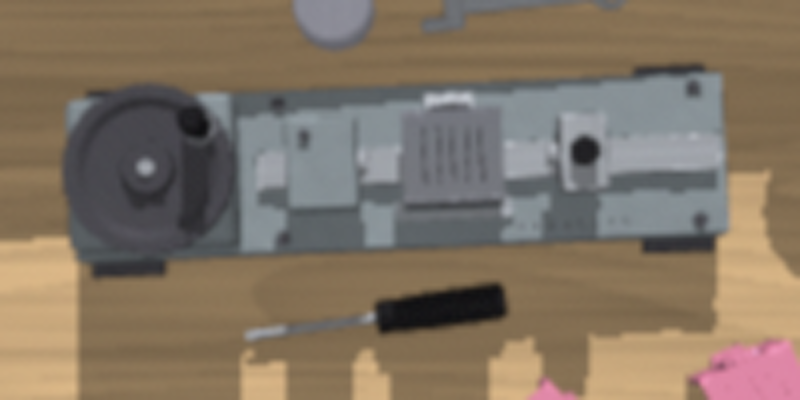

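View pics/c_scene.png

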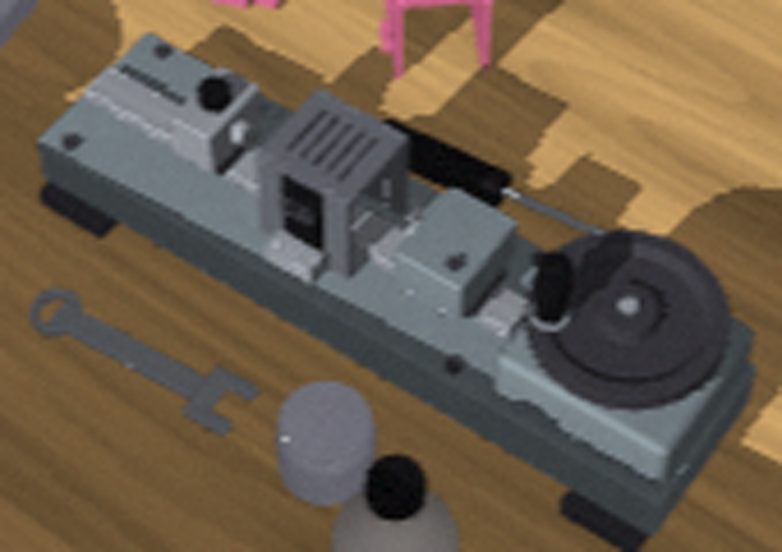

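Crops confirm it: the grey slotted guard sits between carriage and stop, and its tab and catch are on the far (+x world) side. I'll take a closer look with the wrist camera.

```bash
cat >> h.py <<'E'
from scipy.spatial.transform import Rotation as Ro
def qdown(yaw):
    "tool z down, tool x along world direction yaw"
    c,s=np.cos(yaw),np.sin(yaw)
    M=np.array([[c,s,0],[s,-c,0],[0,0,-1.]])
    x,y,z,w=Ro.from_matrix(M).as_quat(); return [w,x,y,z]
E
python3 - <<'E'
from h import *
p=viewer.read_camera("wrist")
w,x,y,z=arm.read_tool_rot(); T=Ro.from_quat([x,y,z,w]).as_matrix(); 
print("cam in tool",T.T@(-p["R"].T@p["t"]-arm.read_tool_pos()),"fwd",T.T@p["R"][2])
print(T.round(3))
t0=arm.read_clock()
for yaw in (0.04,0.04+np.pi):
  print(yaw,arm.solve_ik([0.54,0.06,0.38],qdown(yaw)))
E
```

```text
cam in tool [-0.00036769 -0.06589449 -0.17968616] fwd [-0.00149484  0.22585792  0.97415911]
[[ 0.44  -0.898  0.   ]
 [-0.898 -0.44  -0.   ]
 [ 0.    -0.    -1.   ]]
0.04 [-1.74251575e-02  1.81557136e-01  1.21342667e+00 -4.44089210e-16
  1.74660885e+00 -5.74251575e-02]
3.181592653589793 None
```

Run:
```python
from h import *
t0=arm.read_clock()
arm.move_ptp([0.535,-0.06,0.36],qdown(0.04))
print(arm.read_clock()-t0)
p=viewer.read_camera("wrist"); cv2.imwrite("pics/d_wrist.png",p["img"]); np.savez("d.npz",**{k:p[k] for k in("img","mtx","R","t")})
p=viewer.read_camera("top"); cv2.imwrite("pics/d_top.png",p["img"])
np.savez("dt.npz",**{k:p[k] for k in("img","mtx","R","t")})
p=viewer.read_camera("scene"); np.savez("ds.npz",**{k:p[k] for k in("img","mtx","R","t")})
```

```text
2.0083
```

View pics/d_wrist.png

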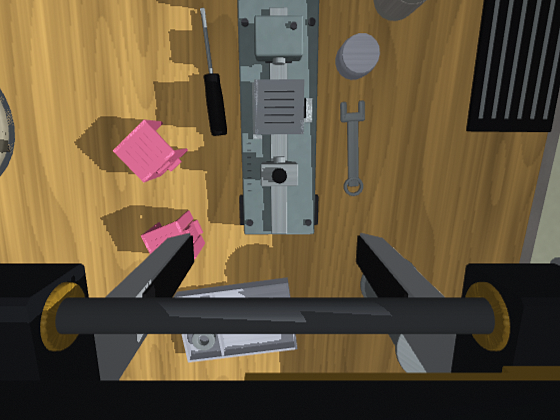

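Run:
```python
from h import *
p=np.load("d.npz"); i=p["img"]
def crop(i,x0,x1,y0,y1,f,name):
    c=cv2.resize(i[y0:y1,x0:x1],None,fx=f,fy=f,interpolation=cv2.INTER_CUBIC)
    for k in range(x0-x0%-10,x1,10): 
        c[:4 if k%50 else 12,int((k-x0)*f)]=(0,0,255)
    for k in range(y0-y0%-10,y1,10): c[int((k-y0)*f),:4 if k%50 else 12]=(0,0,255)
    cv2.imwrite(name,c)
crop(i,230,350,60,180,5,"pics/e1.png")
crop(i,230,340,150,250,5.5,"pics/e2.png")
t=np.load("dt.npz")["img"]; crop(t,385,465,185,285,6,"pics/e3.png")
```

```text
(no output)
```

View pics/e1.png

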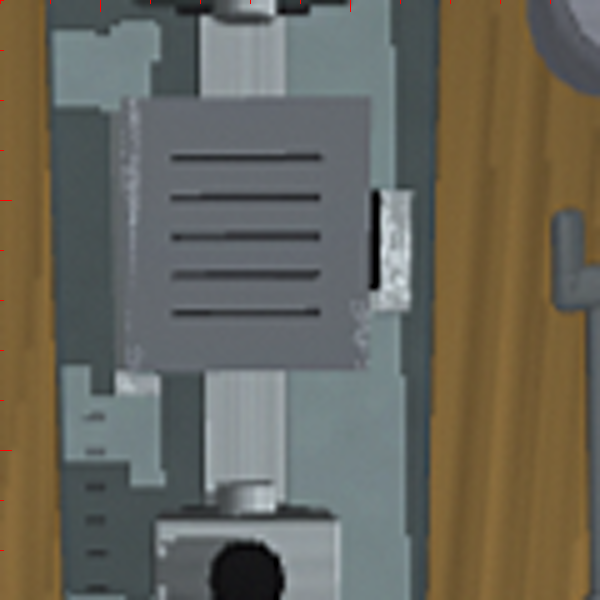

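View pics/e2.png

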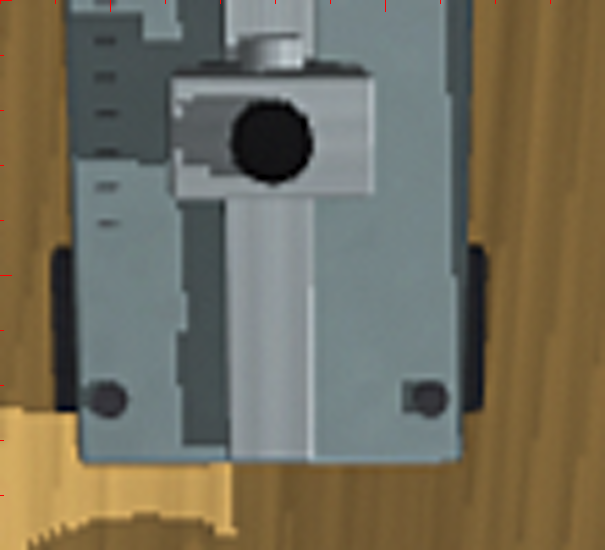

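View pics/e3.png

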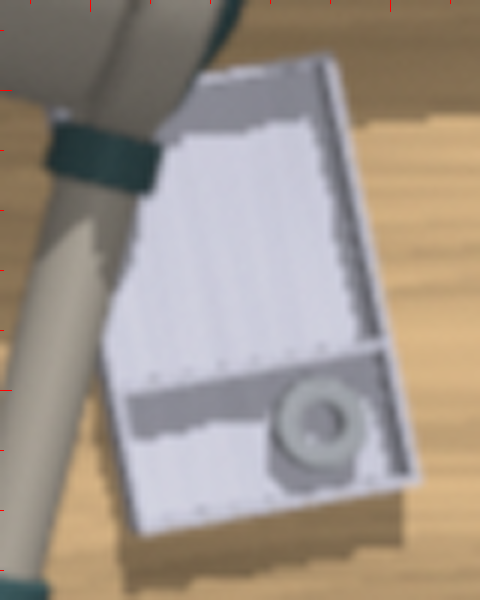

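Run:
```python
from h import *
p=np.load("d.npz");t=np.load("dt.npz")
e1=lambda x,y:(230+x/5-0.4,60+y/5-0.4)
e2=lambda x,y:(230+x/5.5-.4,150+y/5.5-.4)
for n,uv,z in [("gTL",e1(124,97),.122),("gTR",e1(371,97),.122),("gBR",e1(369,370),.122),("gBL",e1(127,370),.122),
 ("s1",e1(246,157),.122),("s3",e1(246,237),.122),("s5",e1(246,313),.122),
 ("bedBL",e2(80,462),.05),("bedBR",e2(460,461),.05),("bedL0",e2(68,0),.05),("bedL1",e1(47,0),.05),("bedR0",e1(437,0),.05),
 ("wayB",e2(271,460),.06),("wayM",e1(244,420),.06),("wayT",e1(242,50),.06),
 ("stopnose",e1(246,482),.094),("stopBL",e2(174,198),.114),("stopBR",e2(375,194),.114),("stopTL",e2(172,76),.114),("stopTR",e2(373,76),.114),
 ("knob",e2(271,142),.12),("catchR",e1(411,250),.065),("carnose",e1(248,20),.094)]:
    print(n,np.round(uv,1),ray(p,uv,z).round(4))
e3=lambda x,y:(385+x/6-.4,185+y/6-.4)
for n,uv,z in [("BL",e3(140,533),.022),("BR",e3(420,482),.022),("TR",e3(334,55),.022),("TL",e3(55,112),.022),("divL",e3(127,397),.021),("divR",e3(388,343),.021),("bearing",e3(318,420),.019)]:
    print(n,np.round(uv,1),ray(t,uv,z).round(4))
```

```text
gTL [254.4  79. ] [0.5059 0.067  0.122 ]
gTR [303.8  79. ] [0.5649 0.0692 0.122 ]
gBR [303.4 133.6] [0.5682 0.0057 0.122 ]
gBL [255.  133.6] [0.5082 0.0033 0.122 ]
s1 [278.8  91. ] [0.5356 0.0545 0.122 ]
s3 [278.8 107. ] [0.5364 0.036  0.122 ]
s5 [278.8 122.2] [0.5371 0.0181 0.122 ]
bedBL [244.1 233.6] [ 0.4909 -0.1494  0.05  ]
bedBR [313.2 233.4] [ 0.5984 -0.1449  0.05  ]
bedL0 [242.  149.6] [ 0.4854 -0.0206  0.05  ]
bedL1 [239.   59.6] [0.4793 0.1021 0.05  ]
bedR0 [317.   59.6] [0.5872 0.1063 0.05  ]
wayB [278.9 233.2] [ 0.5446 -0.1436  0.06  ]
wayM [278.4 143.6] [ 0.5384 -0.0096  0.06  ]
wayT [278.   69.6] [0.5338 0.0895 0.06  ]
stopnose [278.8 156. ] [ 0.5392 -0.0248  0.094 ]
stopBL [261.2 185.6] [ 0.5176 -0.0627  0.114 ]
stopBR [297.8 184.9] [ 0.5653 -0.0599  0.114 ]
stopTL [260.9 163.4] [ 0.5162 -0.0339  0.114 ]
stopTR [297.4 163.4] [ 0.5633 -0.032   0.114 ]
knob [278.9 175.4] [ 0.54   -0.0477  0.12  ]
catchR [311.8 109.6] [0.5827 0.0386 0.065 ]
carnose [279.2  63.6] [0.5349 0.0906 0.094 ]
BL [407.9 273.4] [ 0.3657 -0.2783  0.022 ]
BR [454.6 264.9] [ 0.3888 -0.4055  0.022 ]
TR [440.3 193.8] [ 0.5833 -0.3718  0.022 ]
TL [393.8 203.3] [ 0.5569 -0.2434  0.022 ]
divL [405.8 250.8] [ 0.4269 -0.274   0.021 ]
divR [449.3 241.8] [ 0.4516 -0.3932  0.021 ]
bearing [437.6 254.6] [ 0.4166 -0.361   0.019 ]
```

Measured: guard top is 60 x 63.5 mm (as specified), centred at (0.537, 0.036), with press yaw about 0.043. The tray's 129 mm width matches the spec, and its bay centre is about (0.505, -0.319) at yaw 0.176. Next: go to the guard and squeeze.

Run:
```python
from h import *
q=qdown(0.043)
arm.move_ptp([0.5368,0.0363,0.20],q)
print(arm.servo_line([0.5368,0.0363,0.077],vel=0.1,stop_force=8), arm.read_tool_pos(), arm.read_force())
arm.grab(30)
print(arm.read_grip_width(),arm.read_force(),arm.read_tool_pos(),arm.read_clock())
p=viewer.read_camera("scene"); cv2.imwrite("pics/f.png",cv2.resize(p["img"][150:280,190:350],None,fx=4.6,fy=4.6,interpolation=cv2.INTER_CUBIC))
```

```text
False [0.53736872 0.0362539  0.07761695] [ 0.1564752   0.66789021 -0.22058447]
0.06149466641853962 [ 0.1594402  -0.64081784  1.04575997] [0.53688514 0.0362891  0.0770876 ] 6.1167
```

View pics/f.png

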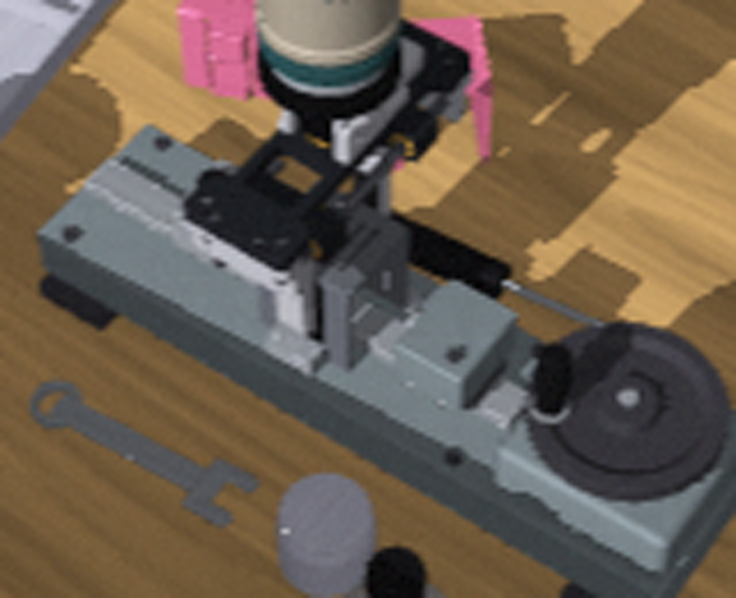

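The fingers have the wall on one side and the tab on the other, but 61.5 mm is slightly more than the full press (60-61 mm). I'll squeeze harder and see whether it yields.

Run:
```python
from h import *
for f in (40,50):
    arm.grab(f); arm.wait(.1)
    print(f,arm.read_grip_width(),arm.read_force(),arm.read_tool_pos(),arm.read_clock())
```

```text
40 0.061444702720992034 [-0.29776143 -0.79908773  1.19394561] [0.53682093 0.03627477 0.07708306] 6.4833
50 0.061362816056603806 [-1.12647067 -0.3436023   1.52689137] [0.53679668 0.03631525 0.07709399] 6.8
```

The width no longer changes with force, so the tab is at its end stop. Lifting now with a force guard.

Run:
```python
from h import *
s=arm.servo_line([0.5368,0.0363,0.081],vel=0.03,stop_force=5)
print(s,arm.read_force(),arm.read_tool_pos(),arm.read_grip_width())
if not s:
    s=arm.servo_line([0.5368,0.0363,0.100],vel=0.06,stop_force=5)
    print(s,arm.read_force(),arm.read_tool_pos(),arm.read_grip_width())
if not s:
    arm.servo_line([0.5368,0.0363,0.21],vel=0.12)
    arm.wait(.15)
    print(arm.read_force(),arm.read_tool_pos(),arm.read_grip_width(),arm.read_clock())
p=viewer.read_camera("scene"); cv2.imwrite("pics/g.png",cv2.resize(p["img"][100:280,150:350],None,fx=3.3,fy=3.3,interpolation=cv2.INTER_CUBIC))
```

```text
False [ 0.21378324  0.85397177 -1.57549129] [0.53679265 0.03630493 0.0809237 ] 0.06142050480178266
False [-0.13750597  0.84490558 -1.91415415] [0.53714647 0.03626939 0.10058873] 0.061286659088307424
[-0.49702555 -0.82406547 -1.61620481] [0.53626552 0.03633172 0.20908071] 0.06155749173084397 8.7667
```

View pics/g.png

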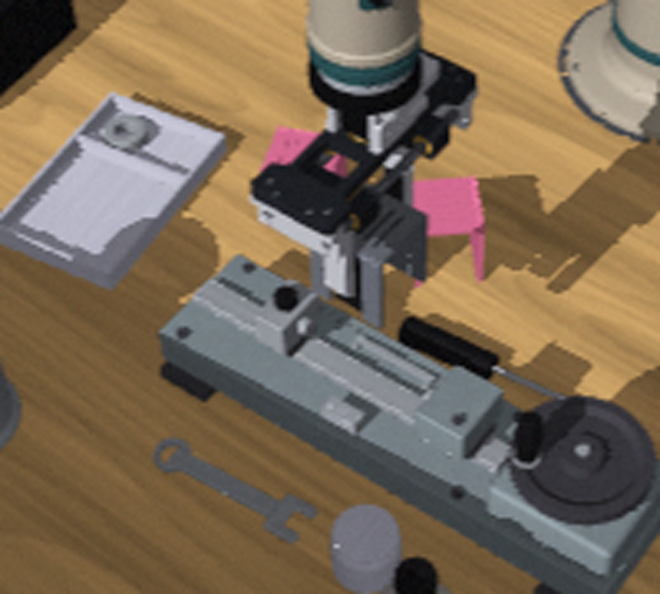

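The guard is off and held at about 120 mm lift. I'll check the tray estimate by projecting its model into the scene and top views before carrying over.

Run:
```python
from h import *
for nm in("scene","top"):
    p=viewer.read_camera(nm); i=cv2.resize(p["img"],None,fx=4,fy=4,interpolation=cv2.INTER_CUBIC)
    def dr(pts,yaw,c,col):
        R=np.array([[np.cos(yaw),-np.sin(yaw)],[np.sin(yaw),np.cos(yaw)]])
        P=[proj(p,[*(R@a[:2]+c),a[2]])*4+1.5 for a in pts]
        cv2.polylines(i,[np.int32(P)],True,col,1,cv2.LINE_AA)
    c=np.array([.4737,-.3248])
    dr([(-.1,-.065,.022),(.1,-.065,.022),(.1,.065,.022),(-.1,.065,.022)],.176,c,(0,0,255))
    dr([(-.035,-.065,.021),(-.035,.065,.021)],.176,c,(0,255,0))
    dr([(.0315+a*.03,b*.032,.005) for a,b in((1,1),(1,-1),(-1,-1),(-1,1))],.176,c,(255,0,0))
    u=proj(p,[.4737,-.3248,.01])*4; x,y=int(u[0]),int(u[1])
    cv2.imwrite(f"pics/h_{nm}.png",i[max(0,y-200):y+220,max(0,x-220):x+220])
```

```text
(no output)
```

View pics/h_scene.png

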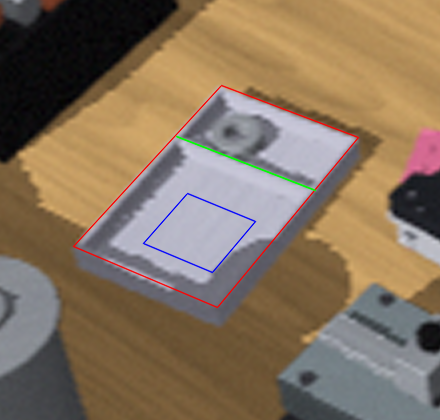

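View pics/h_top.png

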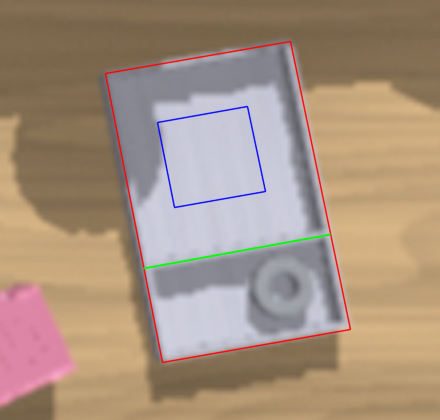

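The model matches both views. Carrying over and setting down.

Run:
```python
from h import *
q=qdown(0.176); X,Y=.5047,-.3193
arm.servo_line([X,Y,0.20],vel=0.22,rotation=q)
arm.servo_line([X,Y,0.045],vel=0.1)
arm.wait(.1)
f0=arm.read_force()
s=arm.servo_line([X,Y,0.030],vel=0.02,stop_force=3)
print(s,f0,arm.read_force(),arm.read_tool_pos(),arm.read_grip_width(),arm.read_clock())
p=viewer.read_camera("scene"); cv2.imwrite("pics/i.png",cv2.resize(p["img"][80:230,100:280],None,fx=4,fy=4,interpolation=cv2.INTER_CUBIC))
```

```text
True [-0.84236087  0.61460598 -0.92804362] [-0.71261772  0.66224823  5.01778734] [ 0.50446229 -0.3190747   0.03106354] 0.06137470646409864 13.15
```

View pics/i.png

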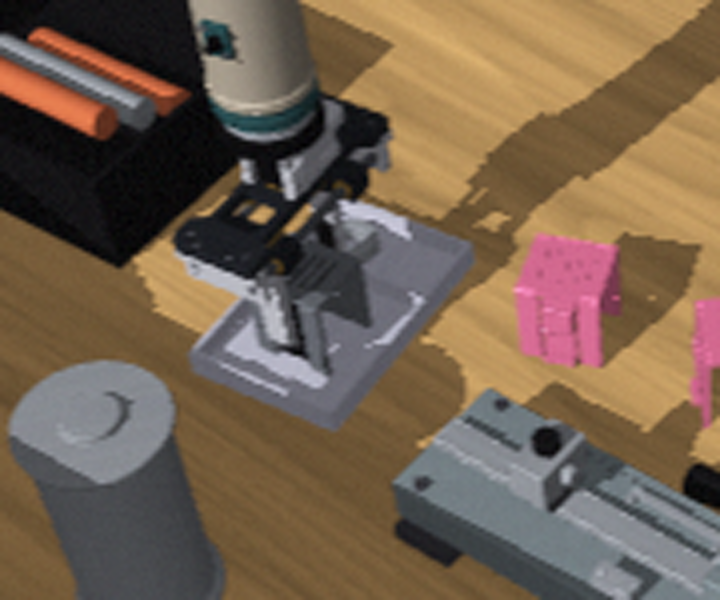

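Contact at the expected height (foot on the floor). Releasing, then viewing the wheel.

Run:
```python
from h import *
arm.gripper_open(); arm.wait(.1)
print(arm.read_grip_width())
x,y,z=arm.read_tool_pos()
arm.servo_line([x,y,0.22],vel=0.15)
arm.move_ptp([0.528,0.15,0.32],qdown(0.043))
print(arm.read_clock())
for nm in ("wrist","top","scene"):
    p=viewer.read_camera(nm); cv2.imwrite(f"pics/j_{nm}.png",p["img"]); np.savez(f"j_{nm}.npz",**{k:p[k] for k in("img","mtx","R","t")})
i=np.load("j_scene.npz")["img"][110:270,140:360]; cv2.imwrite("pics/j_scene2.png",cv2.resize(i,None,fx=3.5,fy=3.5,interpolation=cv2.INTER_CUBIC))
```

```text
0.09387604331912751
17.15
```

View pics/j_wrist.png

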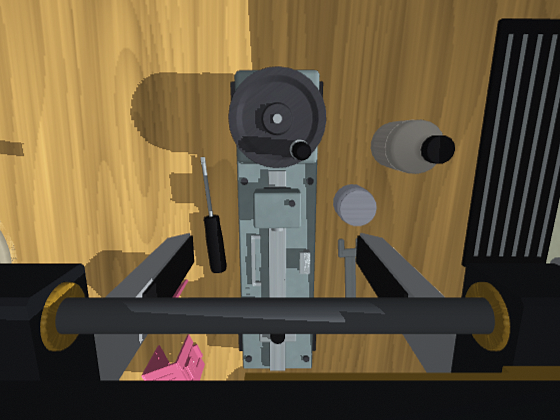

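View pics/j_scene2.png

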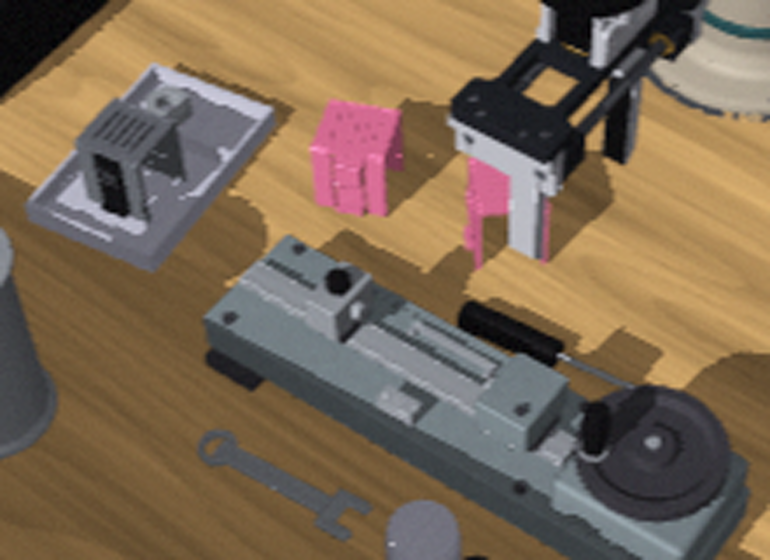

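View pics/j_top.png

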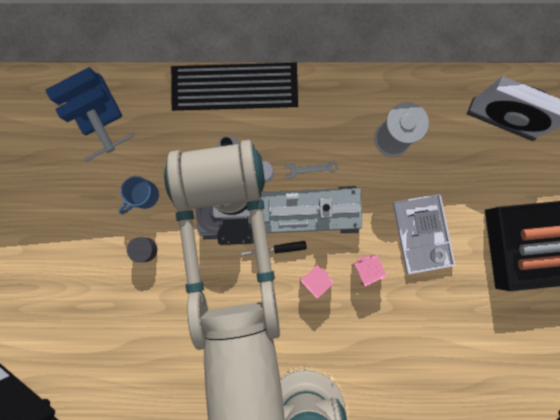

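The guard stands upright in the large bay (scene crop ~(120,165)). In the wrist image the hub is at (277,118) and the grip top at (301,150). I'll enlarge that and triangulate.

Run:
```python
from h import *
i=np.load("j_wrist.npz")["img"]
cv2.imwrite("pics/k1.png",cv2.resize(i[60:190,220:340],None,fx=4.5,fy=4.5,interpolation=cv2.INTER_CUBIC))
i=np.load("j_scene.npz")["img"]
cv2.imwrite("pics/k2.png",cv2.resize(i[205:275,280:370],None,fx=7,fy=7,interpolation=cv2.INTER_CUBIC))
cv2.imwrite("pics/k3.png",cv2.resize(i[180:240,225:315],None,fx=7,fy=7,interpolation=cv2.INTER_CUBIC))
```

```text
(no output)
```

View pics/k1.png

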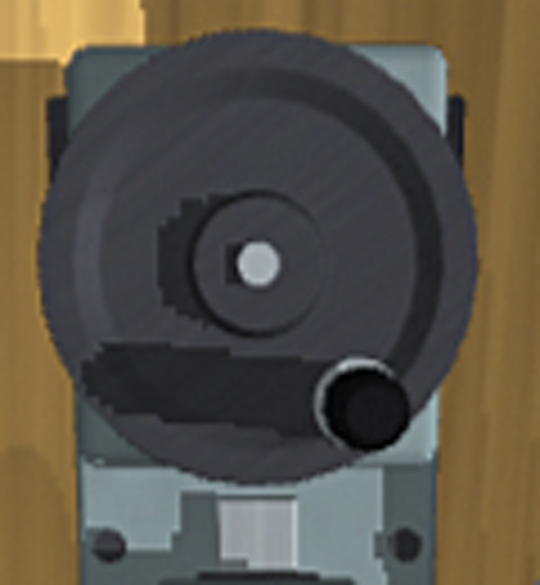

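View pics/k2.png

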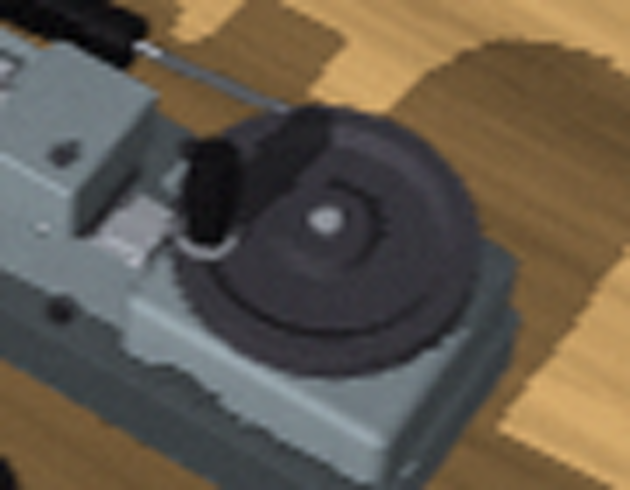

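View pics/k3.png

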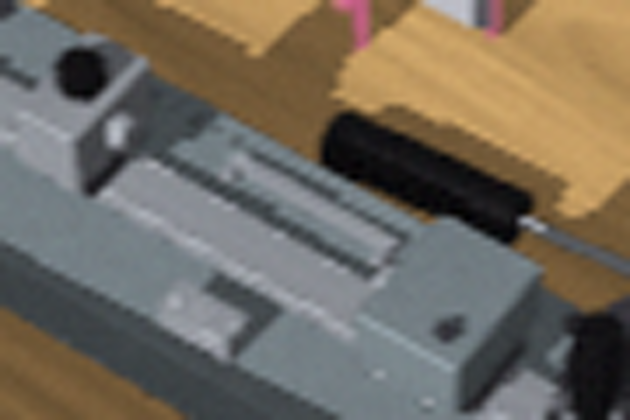

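Run:
```python
from h import *
w=np.load("j_wrist.npz"); s=np.load("j_scene.npz"); t=np.load("dt.npz")
def tri(obs):
    A=[];b=[]
    for p,uv in obs:
        d=p["R"].T@np.linalg.inv(p["mtx"])@np.array([*uv,1.]); d/=np.linalg.norm(d); o=-p["R"].T@p["t"]
        M=np.eye(3)-np.outer(d,d); A.append(M); b.append(M@o)
    X=np.linalg.solve(sum(A),sum(b)); return X.round(4),[np.round(proj(p,X)-uv,1) for p,uv in obs]
k1=lambda x,y:np.array([220+x/4.5-.4,60+y/4.5-.4]); k2=lambda x,y:np.array([280+x/7-.4,205+y/7-.4]); ct=lambda x,y:np.array([180+x/4-.4,170+y/4-.4])
print("hub",tri([(w,k1(259,263)),(s,k2(326,220)),(t,ct(146,168))]))
print("hub2",tri([(w,k1(259,263)),(s,k2(326,220))]))
print("griptop",tri([(w,k1(370,408)),(s,k2(213,146)),(t,ct(195,121))]))
print("griptop2",tri([(w,k1(370,408)),(s,k2(213,146))]))
for z in (.108,.112,.116,.12): print(z,ray(w,k1(259,263),z),ray(w,k1(370,408),z+.045))
```

```text
hub (array([0.5265, 0.2305, 0.1249]), [array([-1.3,  0.5]), array([-0. ,  0.1]), array([-0.2, -0.5])])
hub2 (array([0.5278, 0.2311, 0.1274]), [array([-0.1, -0.1]), array([-0.1, -0. ])])
griptop (array([0.552 , 0.1967, 0.1681]), [array([-1.8,  2.6]), array([-0. ,  0.3]), array([-1. , -0.5])])
griptop2 (array([0.5536, 0.1987, 0.1723]), [array([0.3, 0.9]), array([0.4, 0.1])])
0.108 [0.52795095 0.23181417 0.108     ] [0.55479551 0.19865217 0.153     ]
0.112 [0.52793252 0.23164215 0.112     ] [0.55446457 0.19884089 0.157     ]
0.116 [0.5279141  0.23147014 0.116     ] [0.55413364 0.19902961 0.161     ]
0.12 [0.52789568 0.23129813 0.12      ] [0.55380271 0.19921834 0.165     ]
```

Hub at about (0.5277, 0.231, 0.126). Grip radius comes out at 41.4 mm against 42 specified, and grip top z at 0.170 against hub + 45 mm; both agree. The nose-to-face gap is about 115 mm, within 90-180. Now I'll grasp the grip and wind the first part, logging force.

```bash
cat >> h.py <<'E'
HUB=np.array([.5277,.231]); RG=.042; ZG=.136
def at(th,c=HUB,r=RG): return [c[0]+r*np.cos(th),c[1]+r*np.sin(th),ZG]
def rt(th,f): 
    e=np.array([np.cos(th),np.sin(th)]); tq=np.array([np.sin(th),-np.cos(th)]) # tangential clockwise
    return round(float(f[:2]@e),1),round(float(f[:2]@tq),1)
E
python3 - <<'E'
from h import *
th=-0.90
q=qdown(0.043)
g=at(th)
arm.move_ptp([g[0],g[1],0.20],q)
s=arm.servo_line(g,vel=0.1,stop_force=6); print(s,arm.read_tool_pos())
if not s:
    arm.grab(15); print(arm.read_grip_width(),arm.read_tool_pos(),arm.read_force())
    f0=arm.read_force()
    for k in range(8):
        th-=np.radians(12)
        s=arm.servo_line(at(th),vel=0.06,stop_force=12)
        print(round(th,3),s,rt(th,arm.read_force()-f0),np.round(arm.read_tool_pos()-at(th),4))
        if s: break
print("th",th,arm.read_clock())
for nm in ("scene",):
    p=viewer.read_camera(nm); cv2.imwrite(f"pics/l_{nm}.png",cv2.resize(p["img"][150:280,200:370],None,fx=4.5,fy=4.5,interpolation=cv2.INTER_CUBIC))
E
```

```text
False [0.55449239 0.1981395  0.13694536]
0.018880445879417514 [0.55376269 0.19807382 0.13599211] [-0.27634222 -0.27310433 -0.04919032]
-1.109 False (0.0, -1.3) [ 0.0002  0.     -0.    ]
-1.319 False (0.5, -2.1) [-0.0003 -0.0003  0.    ]
-1.528 False (0.0, -1.5) [-0.0005 -0.0003 -0.    ]
-1.738 False (0.6, -1.4) [-0.0006 -0.0003 -0.    ]
-1.947 False (0.6, -1.9) [-0.0007 -0.0002 -0.    ]
-2.157 False (1.0, -0.8) [-0.0007 -0.0001 -0.    ]
-2.366 False (2.4, -1.0) [-0.0007  0.     -0.    ]
-2.576 False (2.2, -1.3) [-0.0007  0.0002 -0.    ]
th -2.5755160819145564 22.225
```

View pics/l_scene.png

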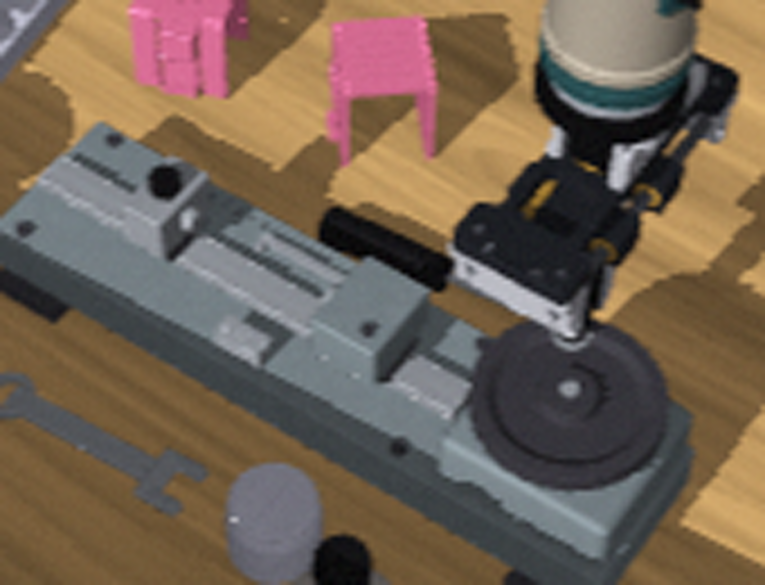

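The carriage has advanced about 21 mm with low forces. I'll continue to ~8.0 rad total (102 mm), watching the tangential force.

Run:
```python
from h import *
th=-2.5755
k=0
while th>-8.9:
    th-=np.radians(12)
    s=arm.servo_line(at(th),vel=0.09,stop_force=10)
    r=rt(th,arm.read_force()); k+=1
    if k%5==0 or abs(r[1])>5: print(round(th,3),s,r)
    if s or r[1]<-9: break
print("th",th,s,arm.read_clock(),arm.read_tool_pos())
p=viewer.read_camera("scene"); cv2.imwrite(f"pics/m_scene.png",cv2.resize(p["img"][180:240,210:300],None,fx=7,fy=7,interpolation=cv2.INTER_CUBIC))
```

```text
-3.623 False (2.9, -0.3)
-4.67 False (-0.6, 0.1)
-5.717 False (-4.2, -0.6)
-6.764 False (-5.8, -0.5)
-7.811 False (-1.9, -0.3)
-8.859 False (1.2, -0.1)
th -9.068124817418907 False 30.025 [0.48766821 0.2166229  0.1359919 ]
```

View pics/m_scene.png

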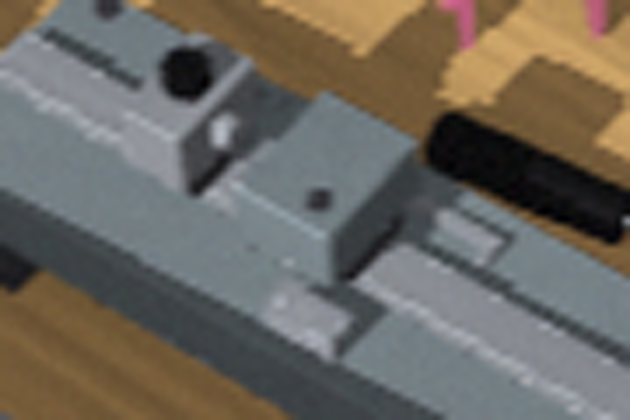

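Gap is now roughly 10 mm. Creeping in small steps until the tangential force rises.

Run:
```python
from h import *
th=-9.0681; s=False
for k in range(32):
    th-=np.radians(3)
    s=arm.servo_line(at(th),vel=0.02,stop_force=6)
    r=rt(th,arm.read_force())
    if k%4==0 or s or r[1]<-4: print(round(th,4),s,r)
    if s or r[1]<-7: break
print("th",th,s,arm.read_clock(),arm.read_tool_pos()-at(th))
p=viewer.read_camera("scene"); cv2.imwrite(f"pics/n_scene.png",cv2.resize(p["img"][180:240,210:300],None,fx=7,fy=7,interpolation=cv2.INTER_CUBIC))
```

```text
-9.1205 False (2.7, -3.7)
-9.3299 False (3.3, -3.2)
-9.5393 False (3.6, -4.3)
-9.5917 False (3.5, -4.1)
-9.7488 False (2.8, -2.8)
-9.9582 False (2.8, -2.5)
-10.0629 False (2.7, -4.6)
-10.1677 False (3.2, -2.6)
-10.22 False (2.3, -4.6)
-10.2724 False (1.9, -7.6)
th -10.272377183876094 False 36.0167 [-1.63777232e-03 -1.44378026e-03 -6.66531504e-05]
```

View pics/n_scene.png

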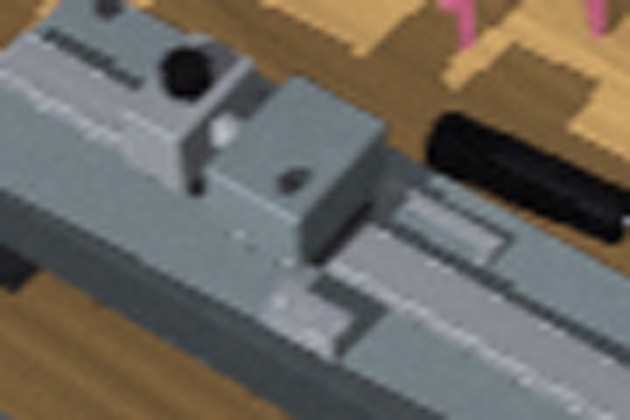

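Run:
```python
from h import *
th=-10.2724
for k in range(6):
    th-=np.radians(1.5)
    s=arm.servo_line(at(th),vel=0.02,stop_force=6); arm.wait(.1)
    r=rt(th,arm.read_force()); P=np.array(arm.read_tool_pos())[:2]-HUB; a=np.arctan2(P[1],P[0])-4*np.pi
    while a>th+3: a-=2*np.pi
    print(round(th,4),s,r,"actual",round(a,4),np.linalg.norm(P).round(4))
    if s or r[1]<-11: break
print("th",th,s,arm.read_clock())
```

```text
-10.2986 False (1.8, -9.8) actual -10.2222 0.0421
-10.3248 False (1.2, -11.2) actual -10.2278 0.0421
th -10.32475987755983 False 36.7667
```

The wheel has stalled (0.006 rad for 0.026 commanded) while the force climbs to 11 N, so the nose is on the stop and well under the 22 N slip level. I'll relax, release, retreat and check.

Run:
```python
from h import *
th=-10.25
arm.servo_line(at(th),vel=0.02); arm.wait(.1)
print(rt(th,arm.read_force()),arm.read_tool_pos())
arm.gripper_open(); arm.wait(.1)
x,y,z=arm.read_tool_pos()
arm.servo_line([x,y,0.24],vel=0.12)
arm.move_ptp([0.535,-0.06,0.36],qdown(0.043))
arm.wait(.2)
print(arm.read_force(),arm.read_clock())
for nm in ("wrist","scene"):
    p=viewer.read_camera(nm); np.savez(f"o_{nm}.npz",**{k:p[k] for k in("img","mtx","R","t")})
    if nm=="wrist": i=cv2.resize(p["img"][20:240,220:340],None,fx=2.7,fy=2.7,interpolation=cv2.INTER_CUBIC); j=cv2.resize(p["img"][60:180,240:320],None,fx=5,fy=5,interpolation=cv2.INTER_CUBIC); cv2.imwrite("pics/o_w.png",np.hstack([i[:594],j[:594]]))
    else: cv2.imwrite("pics/o_s.png",cv2.resize(p["img"][110:270,140:360],None,fx=3.5,fy=3.5,interpolation=cv2.INTER_CUBIC)); cv2.imwrite(f"pics/o_s2.png",cv2.resize(p["img"][180:240,210:300],None,fx=7,fy=7,interpolation=cv2.INTER_CUBIC))
```

```text
(3.0, -7.0) [0.49827451 0.26104924 0.13594429]
[ 0.54215049  0.43499966 -0.24024971] 41.0083
```

View pics/o_w.png

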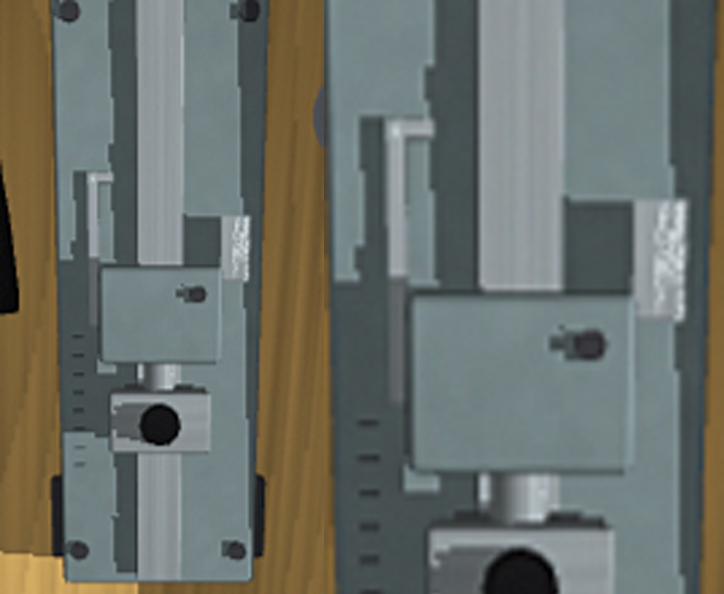

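View pics/o_s.png

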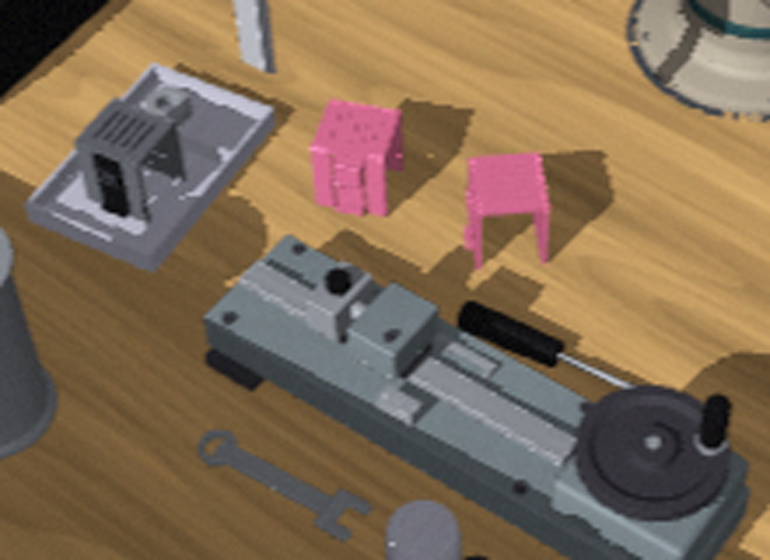

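View pics/o_s2.png

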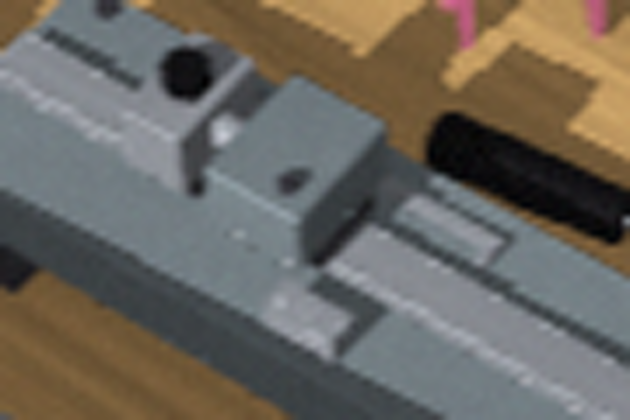

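Run:
```python
from h import *
o=np.load("o_wrist.npz"); d=np.load("d.npz"); s=np.load("o_scene.npz")
for z in (.115,.126,.149): pass
for n,a in (("actual",-10.228),("cmd",-10.25),("minus",-10.13)):
    print(n,proj(s,[HUB[0]+.042*np.cos(a),HUB[1]+.042*np.sin(a),.171]))
A=cv2.resize(o["img"][145:195,255:305],None,fx=8,fy=8,interpolation=cv2.INTER_LANCZOS4)
B=cv2.resize(d["img"][145:195,255:305],None,fx=8,fy=8,interpolation=cv2.INTER_LANCZOS4)
cv2.imwrite("pics/p.png",np.hstack([A,B]))
# knob centre on bench-plane compare
for nm,p in (("o",o),("d",d)):
    g=p["img"][150:195,255:305].max(2)<40; ys,xs=np.nonzero(g); 
    n,l,st,c=cv2.connectedComponentsWithStats(g.astype(np.uint8)); k=1+st[1:,4].argmax(); uv=c[k]+[255,150]; print(nm,uv,st[k,4],ray(p,uv,.125))
i=s["img"][200:280,280:370]; cv2.imwrite("pics/p2.png",cv2.resize(i,None,fx=7,fy=7,interpolation=cv2.INTER_CUBIC))
```

```text
actual [345.02390213 224.00506164]
cmd [345.09810616 224.31689092]
minus [344.59339322 222.63097201]
o [278.60606061 177.        ] 165 [ 0.53970408 -0.04689631  0.125     ]
d [278.86746988 175.3313253 ] 166 [ 0.53988557 -0.04696059  0.125     ]
```

View pics/p.png

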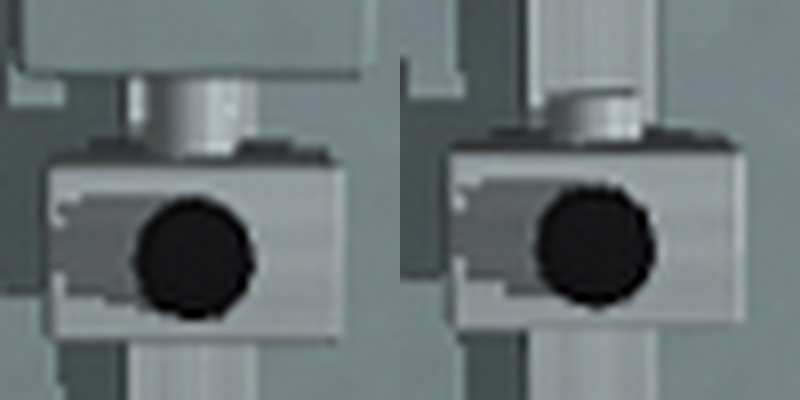

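View pics/p2.png

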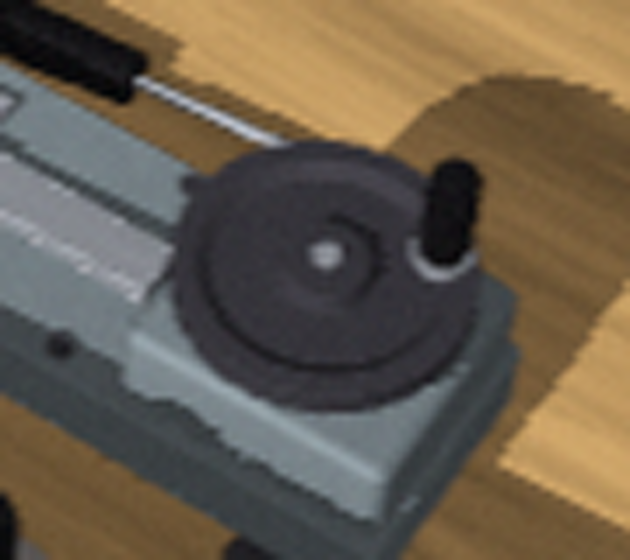

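The nose and stop face form one unbroken cylinder, and the knob has moved only 0.1-0.2 mm. The grip sits where it was left, the guard is upright in the bay, and the arm is clear. Handing in.

Run:
```python
from h import *
print(arm.finish_job(), arm.read_clock())
```

```text
the job is handed in; nothing more can be done
the job is handed in; nothing more can be done
```

The guard is off the press and standing in the tray's large bay, and the carriage is wound up against the stop. I handed the job in after about 41 s of the 67 s. No verdict is reported, so success rests on my own checks.

- **Guard:** I squeezed the tab until the finger width stopped changing, lifted the guard straight up, and set it on the bay floor at the expected height before letting go. The last scene picture shows it upright in the large bay. I aimed it at the bay's centre but did not measure its final position.
- **Carriage:** I wound the wheel clockwise about 9.3 rad. At the end the wheel stalled while the tangential force rose to about 11 N, well under the 22 N at which the stop slips. After release the wheel stayed where it was left, and the last wrist picture shows nose and stop face touching with no visible gap.
- **Stop:** its knob was within about 0.2 mm of where it started.
- **Bystanders:** the things in the last scene picture stood as before and the arm was clear. I did not measure them one by one.
- **Disagreements:** the squeezed width settled at 61.4 mm, where I expected 60–61 mm, but the guard lifted without resistance. My first estimate of the nose-to-stop gap, 115 mm, was about 4 mm short of the 118–119 mm actually wound.

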